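Find the full fixings case by hefting one end

ROBOT

A 6-joint arm with a two-finger parallel gripper is mounted at the origin on a cart in front of the work surface, level with it; the furniture and walls round the work are solid. World frame = base frame: x ahead of the robot, y to its left, z up, the work surface at z = 0. Lengths are in m, angles in rad, forces in N, time in s.
With the tool pointing down it reaches from about 0.15 to 0.775 m from the base axis. Payload 6.1 kg.
Tool frame: the origin (TCP) lies between the finger pads; the fingertips stand arm.nose_length ahead of it and the grasp point (between the pads) lies 3 mm ahead of it (arm.nose_length is the distance from the TCP to the fingertips, in m); z points along the fingers, y is the line along which they close (so a half turn about z gives the same grasp; the last joint's range is limited). The gripper opens to 85 mm and grips with 20 to 120 N. Pads are 22 mm wide; open, the fingers measure 114 mm over their backs; the gripper's body (76 mm by 85 mm) begins 54 mm behind the grasp point. The pads swing forward as they close: fully open they stand 13 mm farther back than shut.
Start: joints at [-1.143, 0.126, -0.04, 1.405, 0, 1.571], TCP at [0.218, -0.478, 0.253] pointing down, gripper open.
Joint ranges: [-2.72, 2.72], [-0.95, 1.95], [-1.27, 1.35], [-1.78, 2.02], [-1.46, 1.47], [-3.14, 3.14]. Speed limits (rad/s): [2.39, 2.39, 3.01, 3.14, 3.14, 3.14].

INTERFACE

Orientations are given as a 3x3 rotation matrix whose columns are the frame's x, y, z axes.
In Python, from bench import arm gives the robot as it stands. The module is installed in compiled form; this text tells all that it offers.
- The arm moves only by the tool servo_tool, never from a script. Its argument "commands" is a list of rows, each a list of 6 numbers: the shift along the tool's x, y, z in mm, then the turn, a rotation vector about the tool's x, y, z in rad. In form: [[dx, dy, dz, rx, ry, rz], ...]. A call has 1 to 12 rows; each row shifts and turns the commanded pose from where the row before left it, along the tool's axes as they then stand; what a row does not reach is not made up. A row lasts 1/10 s, in which the tool goes at most 50 mm and 8.59 degrees, less where a joint would pass 70% of its speed; a pose out of reach is approached as far as the arm can. A call with a gripper value outside its range is refused whole. "claw" is the finger opening in mm, from 0 to 85.4, set as the call begins (left out, the last holds). The fingers move at their own pace and stop on an object; "newtons" is the grip in N (left out, the last holds). Time passes only in rows, so rows that do not move let the fingers close. It gives the time, the measured TCP pose, the force, the opening and the grip force at its end, in the units of the state.
- arm.get_obs(): the state, without advancing time (a new reading comes with each control period).
- arm.snapshot(name): name is "side" or "top"; returns the picture (480x640x3 uint8, blue, green, red); there is no depth.
- arm.calibration(name): a dict with "fx", "fy", "cx", "cy" (pixels), "T" (4x4, takes a point from camera to world coordinates). Camera axes: x right, y down, z forward; pixel columns grow to the right and rows downward; lengths in m; the calibration is good to about 2 mm. A picture is of the moment at which its call begins. calibration takes no time and is no camera call.
- arm.finish_job(): hands the job in; it is judged then, once.
Trained networks look in the newest picture that a camera, given by its name, has taken for a name from the list of things; names that differ only in an ending like _2 or _b are one class to them, and where a whole thing is asked for, a point or a joint stands for the part that bears it (a point fixed in the world has none). Each returns a list of dicts, best first, with "p" (0 to 1); they miss things now and then, are a little off and sometimes report something else, mostly with a low value. They report only what shows in the picture. A call takes as long as a camera call.
- arm.regions_of(thing, camera): "region" (480x640 bool, what is visible of it).
- arm.spot_point(thing, camera): "xyz" ([x, y, z] in m, in the coordinates of the camera as it stood for that picture, good to about 4 mm: a listed point, or the origin of a listed thing).
The state is a dict: "clock": time; "qpos": joint angles; "joint_velocities": joint speeds; "joint_efforts": joint torques, N m; "eef_pos": TCP position; "ee_rot": TCP orientation; "force": force on the tool from outside, world axes, zero at the start; "moment": the same for the moment, N m; "opening": finger opening in m; "grasp_force": force on a finger pad.
Only numpy, scipy, OpenCV 4.12 (cv2) and the standard library are available. Lean on these libraries where they do the work, as an engineer would, in place of code of your own. Each camera call takes 0.05 s, during which the arm holds its last target. There are 200 camera calls.

TASK

One of the three closed plywood cases on the left is full and the other two are nearly empty. Going from left to right, take each case by its handle and lift that end slightly, a centimetre or two with the far end staying on the bench, hold it for a moment to feel the weight, and lower it gently. Then carry the full case into the low tray on the right and set it down gently flat on the tray's floor; leave the two empty cases standing where they are and do not disturb the other things on the bench.

Things in the scene. Friction and masses are not known exactly. Their poses are not given: they have to be found in the camera images.
- case_left: the left one (seen from the robot) of three outwardly identical closed plywood cases with fixed lids, each 150 mm long (its x), 60 mm wide (its y), 56 mm high. Origin: centre of its underside; z up; the end with the handle is its -x end, towards the robot; the plain far end is +x. One case, not always the same, is full and weighs 0.8 to 0.95 kg; the two others are nearly empty and weigh 0.4 kg; the weight sits at the middle of the case
- case_left_mid (a point): centre of case_left, 28 mm above its underside; the case can be carried by gripping its 60 mm width here or a little above
- case_left_handle (a point): centre of the handle bar of case_left: a fixed round steel bar 8 mm thick along the case's y, 50 mm between its two upright legs (42 mm free), 26 mm above the lid (82 mm above the underside), 64 mm from the middle of the case towards its -x end. Axes as the case. Pinched between two pads the bar turns only stiffly, so the case tends to stay square to the fingers
- case_middle: the middle one (seen from the robot) of three outwardly identical closed plywood cases with fixed lids, each 150 mm long (its x), 60 mm wide (its y), 56 mm high. Origin: centre of its underside; z up; the end with the handle is its -x end, towards the robot; the plain far end is +x. One case, not always the same, is full and weighs 0.8 to 0.95 kg; the two others are nearly empty and weigh 0.4 kg; the weight sits at the middle of the case
- case_middle_mid (a point): centre of case_middle, 28 mm above its underside; the case can be carried by gripping its 60 mm width here or a little above
- case_middle_handle (a point): centre of the handle bar of case_middle: a fixed round steel bar 8 mm thick along the case's y, 50 mm between its two upright legs (42 mm free), 26 mm above the lid (82 mm above the underside), 64 mm from the middle of the case towards its -x end. Axes as the case. Pinched between two pads the bar turns only stiffly, so the case tends to stay square to the fingers
- case_right: the right one (seen from the robot) of three outwardly identical closed plywood cases with fixed lids, each 150 mm long (its x), 60 mm wide (its y), 56 mm high. Origin: centre of its underside; z up; the end with the handle is its -x end, towards the robot; the plain far end is +x. One case, not always the same, is full and weighs 0.8 to 0.95 kg; the two others are nearly empty and weigh 0.4 kg; the weight sits at the middle of the case
- case_right_mid (a point): centre of case_right, 28 mm above its underside; the case can be carried by gripping its 60 mm width here or a little above
- case_right_handle (a point): centre of the handle bar of case_right: a fixed round steel bar 8 mm thick along the case's y, 50 mm between its two upright legs (42 mm free), 26 mm above the lid (82 mm above the underside), 64 mm from the middle of the case towards its -x end. Axes as the case. Pinched between two pads the bar turns only stiffly, so the case tends to stay square to the fingers
- low_tray: fixed shallow dark tray to the right of the cases, 175 mm long (its y), 90 mm wide (its x), rim 17 mm high; inside 168x84 mm, floor 3 mm above the bench. Origin: centre of its underside. A case fits in lying along the tray's length, either way round, with about 9 mm to spare at each end and 12 mm at each side
- bench_top (a point): a point on the top of the workbench (z = 0), between the cases and the tray
- pencil: bystander: wooden pencil, 9x130x8 mm, lying in front of the cases
- tape_roll: bystander: roll of tape, 63 mm across, 19 mm high, lying between the cases and the tray
- sand_block: bystander: sanding block, 60x101x28 mm
- offcut_2: bystander: small wood offcut, 35x60x18 mm
- folding_rule: bystander: folding rule, 23x239x16 mm, lying behind the cases

How it is judged:
On the way, in this order (a step that is already met when the one before it is completed fails the run):
1. the left case is held with its handle end slightly up (tilted 0.04 to 0.28 rad), its far end on the bench, for 0.3 s (angle between case_left's own z axis and vertical between 0.04 and 0.28 rad and contact force between case_left and workbench above 0.3 N), for 0.3 s.
2. the middle case is held with its handle end slightly up (tilted 0.04 to 0.28 rad), its far end on the bench, for 0.3 s (angle between case_middle's own z axis and vertical between 0.04 and 0.28 rad and contact force between case_middle and workbench above 0.3 N), for 0.3 s.
3. the right case is held with its handle end slightly up (tilted 0.04 to 0.28 rad), its far end on the bench, for 0.3 s (angle between case_right's own z axis and vertical between 0.04 and 0.28 rad and contact force between case_right and workbench above 0.3 N), for 0.3 s.
At the end, for the whole second after the job is handed in: The full case rests flat on the floor of the low tray (centre within 30 mm of the tray's, tilt under 0.04 rad, bearing with over 5.8 N, as only the full case can); the two empty cases stand flat within 40 mm of where they stood (((horizontal distance between case_left and low_tray below 0.03 m and z of case_left in the frame of low_tray below 0.008 m and angle between case_left's own z axis and vertical below 0.04 rad and contact force between case_left and low_tray above 5.8 N and linear speed of each of case_left, case_middle, case_right below 0.02 m/s and distance of each of case_middle, case_right from where it was at the start of the episode below 0.04 m and angle between each of case_middle, case_right's own z axis and vertical below 0.03 rad) or (horizontal distance between case_middle and low_tray below 0.03 m and z of case_middle in the frame of low_tray below 0.008 m and angle between case_middle's own z axis and vertical below 0.04 rad and contact force between case_middle and low_tray above 5.8 N and linear speed of each of case_middle, case_left, case_right below 0.02 m/s and distance of each of case_left, case_right from where it was at the start of the episode below 0.04 m and angle between each of case_left, case_right's own z axis and vertical below 0.03 rad) or (horizontal distance between case_right and low_tray below 0.03 m and z of case_right in the frame of low_tray below 0.008 m and angle between case_right's own z axis and vertical below 0.04 rad and contact force between case_right and low_tray above 5.8 N and linear speed of each of case_right, case_left, case_middle below 0.02 m/s and distance of each of case_left, case_middle from where it was at the start of the episode below 0.04 m and angle between each of case_left, case_middle's own z axis and vertical below 0.03 rad))); the robot touches nothing.
It fails at once if a case is pressed or knocked on the bench or the tray with more than 60 N (contact force between any of case_left, case_middle, case_right and workbench above 60 N or contact force between any of case_left, case_middle, case_right and low_tray above 60 N).
It fails at once if a case is dropped or flung: it touches the bench or the tray while moving faster than 0.25 m/s ((contact force between case_left and workbench above 0.2 N and linear speed of case_left above 0.25 m/s) or (contact force between case_left and low_tray above 0.2 N and linear speed of case_left above 0.25 m/s) or (contact force between case_middle and workbench above 0.2 N and linear speed of case_middle above 0.25 m/s) or (contact force between case_middle and low_tray above 0.2 N and linear speed of case_middle above 0.25 m/s) or (contact force between case_right and workbench above 0.2 N and linear speed of case_right above 0.25 m/s) or (contact force between case_right and low_tray above 0.2 N and linear speed of case_right above 0.25 m/s)).
It fails at once if a case is tipped by more than 0.5 rad (angle between any of case_left, case_middle, case_right's own z axis and vertical above 0.5 rad).
It fails at once if a bystander is disturbed (moved more than 25 mm) (distance of any of pencil, tape_roll, sand_block, offcut_2, folding_rule from where it was at the start of the episode above 0.025 m).
It also fails if it takes over 72 s, if anything falls off the work surface, if the arm or the gripper's body presses on something with over 40 N, if the wrist force passes 120 N, or if a joint passes its speed limit or range.

## Working session

There is one attempt and no reset: what is moved stays moved. The work goes in short steps, Python scripts to look and compute and a tool call to move; the robot and the scene stay as the last step left them, time stands still between calls to the robot, and variables do not carry over. Pictures are saved under pics/ and viewed, at most 10 in all, crops included, and the job is handed in when it is done.

Besides the shell and the picture viewer there is one more tool, called after ">>>" as name(argument=value, ...) on one line, values as JSON. servo_tool: Moves the arm, as the interface text tells. Its arguments: {"type":"object","properties":{"commands":{"type":"array","items":{"type":"array","items":{"type":"number"}}},"claw":{"type":"number"},"newtons":{"type":"number"}},"required":["commands"]}

```bash
mkdir -p pics; cat > h.py <<'E'
from bench import arm
import numpy as np, cv2
def spot(t,c):
    r=arm.spot_point(t,c)
    T=np.array(arm.calibration(c)["T"])
    return [(round(d["p"],2),(T@np.r_[d["xyz"],1])[:3].round(4).tolist()) for d in r[:3]]
E
python3 - <<'E'
from h import *
for c in("top","side"):
    cv2.imwrite(f"pics/{c}0.png",arm.snapshot(c))
    for t in ["case_left","case_middle","case_right","case_left_handle","case_middle_handle","case_right_handle","low_tray","pencil","tape_roll","sand_block","offcut_2","folding_rule"]:
        print(c,t,spot(t,c))
o=arm.get_obs();print(o["clock"],o["eef_pos"],o["ee_rot"],arm.nose_length,o["force"],o["opening"])
E
```

```text
top case_left [(0.56, [0.4946, 0.3908, 0.0011]), (0.46, [0.6591, 0.2492, -0.0021])]
top case_middle [(0.75, [0.5001, 0.2537, -0.0003]), (0.63, [0.3909, 0.0109, -0.0013]), (0.35, [0.656, 0.2486, -0.0026])]
top case_right [(0.72, [0.538, 0.1152, 0.0011])]
top case_left_handle [(0.65, [0.4384, 0.3991, 0.0808])]
top case_middle_handle [(0.73, [0.438, 0.2579, 0.0783])]
top case_right_handle [(0.63, [0.4833, 0.1103, 0.0828])]
top low_tray [(0.93, [0.4522, -0.1751, -0.0022]), (0.52, [0.4939, 0.3931, 0.0022]), (0.44, [0.3653, 0.1653, 0.0036])]
top pencil [(0.65, [0.3641, 0.1651, -0.0044])]
top tape_roll [(0.82, [0.3933, 0.0108, -0.0004])]
top sand_block [(0.7, [0.6569, -0.1015, -0.0023])]
top offcut_2 [(0.88, [0.6664, -0.213, 0.0024])]
top folding_rule [(0.66, [0.6564, 0.2514, -0.0011]), (0.38, [0.393, 0.0125, -0.0003]), (0.23, [0.5002, 0.2535, 0.0006])]
side case_left [(0.63, [0.498, 0.3904, -0.0004])]
side case_middle [(0.96, [0.4999, 0.259, -0.0013]), (0.39, [0.4357, 0.2534, 0.0826])]
side case_right [(0.93, [0.5434, 0.1145, -0.0021])]
side case_left_handle [(0.72, [0.4282, 0.4, 0.0776])]
side case_middle_handle [(0.67, [0.4362, 0.2555, 0.0848])]
side case_right_handle [(0.91, [0.4795, 0.1089, 0.0789]), (0.29, [0.4987, 0.2548, 0.001])]
side low_tray [(0.94, [0.4493, -0.1688, -0.0049]), (0.72, [0.4816, 0.111, 0.0772])]
side pencil [(0.51, [0.362, 0.1643, -0.0043])]
side tape_roll [(0.93, [0.3931, 0.0076, 0.0033])]
side sand_block [(0.74, [0.6595, -0.1026, -0.0044]), (0.5, [0.6545, 0.2546, -0.0041])]
side offcut_2 [(0.41, [0.6644, -0.2142, -0.0019])]
side folding_rule [(0.57, [0.6547, 0.2527, -0.0024])]
1.3 [ 0.21778877 -0.47766541  0.2532946 ] [[ 9.09898057e-01  4.14831925e-01 -8.12399882e-06]
 [ 4.14831925e-01 -9.09898056e-01  3.08701585e-05]
 [ 5.41391656e-06 -3.14587913e-05 -9.99999999e-01]] 0.022 [ 0.48829865 -0.4754712   0.68362127] 0.08556010602116351
```

View pics/top0.png

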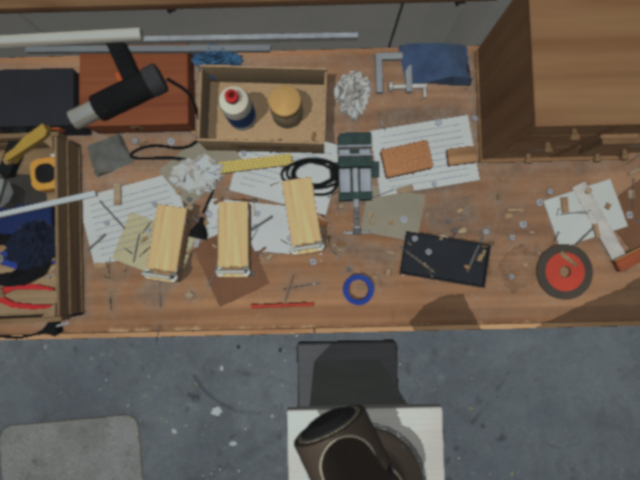

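```bash
python3 - <<'E'
from h import *
C=arm.calibration("top");T=np.array(C["T"]);print(T.round(3).tolist(),C["fx"])
arm.snapshot("top")
def proj(region,z):
    cs,_=cv2.findContours(region.astype(np.uint8),0,2);c=max(cs,key=cv2.contourArea).reshape(-1,2)
    d=np.c_[(c[:,0]-C["cx"])/C["fx"],(c[:,1]-C["cy"])/C["fy"],np.ones(len(c))]@T[:3,:3].T
    s=(z-T[2,3])/d[:,2]
    return (T[:3,3]+d*s[:,None])[:,:2].astype(np.float32)
for t,z in [("case_left_handle",.082),("case_middle_handle",.082),("case_right_handle",.082),("case_left",.056),("case_middle",.056),("case_right",.056),("low_tray",.017)]:
    r=arm.regions_of(t,"top")
    for d in r[:2]:
        if d["region"].sum()<15: continue
        R=cv2.minAreaRect(proj(d["region"],z)*1000);print(t,round(d["p"],2),d["region"].sum(),np.round(R[0]),np.round(R[1]),round(R[2],1))
E
```

```text
[[-0.024, -0.998, 0.054, 0.442], [-1.0, 0.024, 0.006, 0.079], [-0.008, -0.054, -0.998, 1.066], [0.0, 0.0, 0.0, 1.0]] 512.1735093673906
case_left_handle 0.72 3756 [ 451. -156.] [169.  86.] 79.0
case_left_handle 0.7 2733 [493. 375.] [ 76. 146.] 78.3
case_middle_handle 0.75 2526 [498. 248.] [ 65. 143.] 88.6
case_right_handle 0.95 2326 [540. 116.] [147.  63.] 7.2
case_right_handle 0.63 2783 [494. 377.] [ 78. 146.] 79.9
case_left 0.75 2689 [494. 384.] [ 77. 149.] 79.1
case_middle 0.9 2572 [501. 252.] [ 69. 149.] 88.6
case_right 0.93 2360 [541. 117.] [153.  67.] 6.2
low_tray 0.71 3808 [ 451. -171.] [179.  93.] 80.0
```

The top picture shows the cases at pixels (168,242), (233,238) and (303,214), with their handles nearer the robot. The tray is at (445,259), the tape at (358,289) and the pencil at (283,304). The network positions agree with these. I'll move to above the left handle now.

>>> servo_tool(commands=[[28,-35.5,0,0,0,0],[28,-35.5,0,0,0,0],[28,-35.5,0,0,0,0],[28,-35.5,0,0,0,0],[28,-35.5,0,0,0,0],[28,-35.5,0,0,0,0],[28,-35.5,0,0,0,0],[28,-35.5,0,0,0,0],[28,-35.5,0,0,0,0],[28,-35.5,0,0,0,0],[28,-35.5,0,0,0,0],[28,-35.5,0,0,0,0]], claw=50, newtons=50)

```text
clock: 2.9
eef_pos: [0.3467, 0.0513, 0.2537]
ee_rot: [[0.91, 0.415, 0.001], [0.415, -0.91, 0.0], [0.001, 0.001, -1.0]]
force: [2.0, -0.3, 1.2]
opening: 0.0503
grasp_force: 0.0
```

```bash
cat >> h.py <<'E'
from scipy.spatial.transform import Rotation as Rn
def need(x,y,z,toolyaw_deg,tilt=0):
    """delta in present tool axes: mm, and rotvec; tool down with its x axis at toolyaw"""
    o=arm.get_obs();R=np.array(o["ee_rot"]);p=np.array(o["eef_pos"])
    a=np.radians(toolyaw_deg);c,s=np.cos(a),np.sin(a)
    G=np.array([[c,s,0],[s,-c,0],[0,0,-1]])
    print("t",round(o["clock"],2),"p",p.round(4),"now yaw",np.degrees(np.arctan2(R[1,0],R[0,0])).round(2),"F",np.array(o["force"]).round(2),"open",round(o["opening"],4))
    d=(np.array([x,y,z])-p)*1000
    print("tool mm",(R.T@d).round(1),"rotvec",Rn.from_matrix(R.T@G).as_rotvec().round(3),"after turning: mm",(G.T@d).round(1))
E
python3 -c "
from h import *
need(.433,.401,.17,79.5)"
```

```text
t 2.9 p [0.3467 0.0513 0.2537] now yaw 24.53 F [ 1.96 -0.28  1.22] open 0.0503
tool mm [ 223.6 -282.4   83.8] rotvec [ 0.001 -0.001 -0.959] after turning: mm [359.6  21.1  83.7]
```

>>> servo_tool(commands=[[28,-35.3,0,0,0,0],[28,-35.3,0,0,0,0],[28,-35.3,0,0,0,0],[28,-35.3,0,0,0,0],[28,-35.3,0,0,0,0],[28,-35.3,0,0,0,0],[28,-35.3,0,0,0,0],[28,-35.3,0,0,0,0],[0,0,12,0,0,-0.137],[0,0,12,0,0,-0.137],[0,0,12,0,0,-0.137],[0,0,12,0,0,-0.137]])

```text
clock: 4.1
eef_pos: [0.4657, 0.3204, 0.2105]
ee_rot: [[0.441, 0.897, -0.04], [0.897, -0.438, 0.062], [0.038, -0.063, -0.997]]
force: [0.1, 0.1, 0.1]
opening: 0.0499
grasp_force: 0.0
```

>>> servo_tool(commands=[[0,0,12,0,0,-0.137],[0,0,12,0,0,-0.137],[0,0,12,0,0,-0.137],[0,0,0,0,0,0],[0,0,0,0,0,0]])

```text
clock: 4.6
eef_pos: [0.4642, 0.3225, 0.1754]
ee_rot: [[0.055, 0.998, -0.04], [0.997, -0.052, 0.062], [0.06, -0.044, -0.997]]
force: [0.4, 0.0, 0.1]
opening: 0.05
grasp_force: 0.0
```

```bash
python3 - <<'E'
from h import *
need(.433,.401,.085,79.5)
im=arm.snapshot("side");cv2.imwrite("pics/s1.png",im)
print(spot("case_left_handle","side"))
E
```

```text
t 4.6 p [0.4642 0.3225 0.1754] now yaw 86.85 F [0.38 0.01 0.06] open 0.05
tool mm [ 71.2 -31.3  96.3] rotvec [-0.047 -0.057  0.13 ] after turning: mm [ 71.5 -45.   90.4]
[(0.57, [0.4277, 0.4011, 0.0783]), (0.54, [0.3608, 0.1661, -0.0062])]
```

View pics/s1.png

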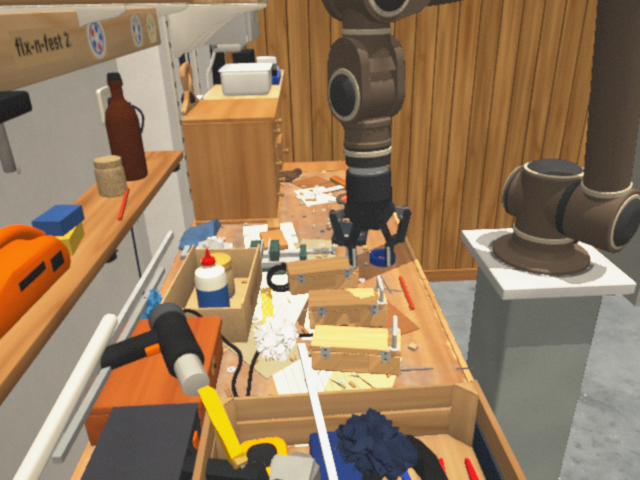

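The side picture shows the gripper at pixel (368,225), short of the left case, whose handle is at about (395,330). The joint speed limit cut some rows short. I'll correct the turn, then the shift.

>>> servo_tool(commands=[[0,0,0,-0.023,-0.029,0.065],[0,0,0,-0.023,-0.029,0.065],[18,-11,0,0,0,0],[18,-11,0,0,0,0],[18,-11,0,0,0,0],[18,-11,0,0,0,0],[0,0,0,0,0,0],[0,0,0,0,0,0]])

```text
clock: 5.5
eef_pos: [0.434, 0.4014, 0.1757]
ee_rot: [[0.18, 0.984, -0.0], [0.984, -0.18, -0.001], [-0.001, -0.0, -1.0]]
force: [-0.3, 0.4, -0.2]
opening: 0.05
grasp_force: 0.0
```

```bash
python3 - <<'E'
from h import *
need(.433,.401,.085,79.5)
print(arm.get_obs()["qpos"])
E
```

```text
t 5.5 p [0.434  0.4014 0.1757] now yaw 79.66 F [-0.3   0.41 -0.17] open 0.05
tool mm [-0.6 -0.8 90.7] rotvec [-0.     0.001  0.003] after turning: mm [-0.6 -0.9 90.7]
[ 7.46573488e-01  2.60904696e-01 -4.40804291e-02  1.26651560e+00
 -1.82275470e-04  2.49790262e+00]
```

>>> servo_tool(commands=[[0,0,20,0,0,0],[0,0,20,0,0,0],[0,0,20,0,0,0],[0,0,15,0,0,0],[0,0,10,0,0,0],[0,0,5.7,0,0,0],[0,0,0,0,0,0]])

```text
clock: 6.2
eef_pos: [0.4339, 0.4006, 0.0842]
ee_rot: [[0.18, 0.984, -0.002], [0.984, -0.18, -0.001], [-0.002, -0.001, -1.0]]
force: [-0.4, 0.2, 0.2]
opening: 0.0502
grasp_force: 0.0
```

>>> servo_tool(commands=[[0,0,0,0,0,0],[0,0,0,0,0,0],[0,0,0,0,0,0],[0,0,0,0,0,0],[0,0,0,0,0,0],[0,0,0,0,0,0],[0,0,0,0,0,0]], claw=0, newtons=50)

```text
clock: 6.9
eef_pos: [0.434, 0.4015, 0.0853]
ee_rot: [[0.179, 0.984, -0.0], [0.984, -0.179, 0.0], [0.0, -0.0, -1.0]]
force: [-1.8, 0.1, 5.7]
opening: 0.0062
grasp_force: 48.9
```

>>> servo_tool(commands=[[0,1.7,-2.8,0.02,0,0],[0,1.7,-2.8,0.02,0,0],[0,1.7,-2.8,0.02,0,0],[0,1.7,-2.8,0.02,0,0],[0,1.7,-2.8,0.02,0,0],[0,1.7,-2.8,0.02,0,0],[0,0,0,0,0,0],[0,0,0,0,0,0],[0,0,0,0,0,0],[0,0,0,0,0,0]])

```text
clock: 7.9
eef_pos: [0.4446, 0.3991, 0.1006]
ee_rot: [[0.179, 0.977, -0.118], [0.984, -0.178, 0.02], [-0.001, -0.12, -0.993]]
force: [1.2, 0.6, -3.2]
opening: 0.0064
grasp_force: 48.9
```

```bash
python3 - <<'E'
from h import *
cv2.imwrite("pics/s2.png",arm.snapshot("side")[150:420,220:480].repeat(2,0).repeat(2,1))
o=arm.get_obs();print({k:np.round(o[k],3) for k in("clock","force","moment","joint_efforts","eef_pos","opening")})
E
```

```text
{'clock': np.float64(7.95), 'force': array([ 0.053, -0.471, -2.443]), 'moment': array([-0.055, -0.295, -0.009]), 'joint_efforts': array([ 2.5900e-01, -5.8165e+01,  3.4223e+01,  1.0540e+00,  4.8700e-01,
        3.0000e-03]), 'eef_pos': array([0.445, 0.399, 0.101]), 'opening': np.float64(0.006)}
```

View pics/s2.png

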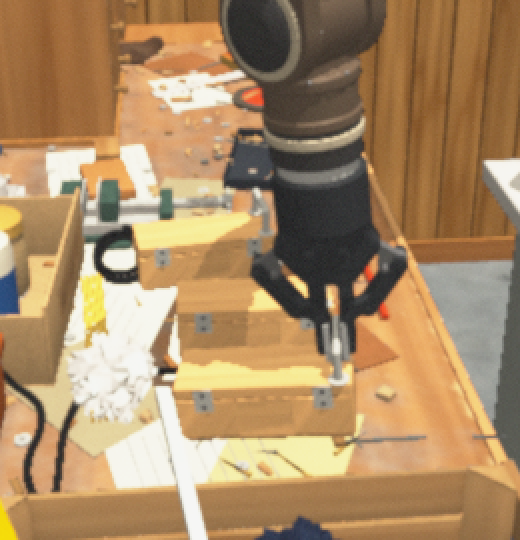

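The crop shows the gripper holding the left handle at crop pixel (337,360). The case's near end is lifted and its far end is still on the bench. I'll average the force next.

```bash
cat >> h.py <<'E'
def weigh(n=8):
    F=[];M=[]
    for _ in range(n):
        arm.snapshot("side");o=arm.get_obs();F.append(o["force"]);M.append(o["moment"])
    print("t",o["clock"],"F",np.mean(F,0).round(2),"sd",np.std(F,0).round(2),"M",np.mean(M,0).round(3),"p",np.round(o["eef_pos"],4))
E
python3 -c "
from h import *
weigh();print(spot('case_left_handle','side'),spot('case_left','side'))"
```

```text
t 8.35 F [ 0.44  0.08 -3.04] sd [0.29 0.4  0.57] M [-0.015 -0.24   0.022] p [0.4446 0.3992 0.1008]
[(0.27, [0.4966, 0.2554, 0.0004])] [(0.74, [0.497, 0.3894, 0.0099])]
```

>>> servo_tool(commands=[[0,-1.7,2.8,-0.02,0,0],[0,-1.7,2.8,-0.02,0,0],[0,-1.7,2.8,-0.02,0,0],[0,-1.7,2.8,-0.02,0,0],[0,-0.9,1.4,-0.01,0,0],[0,-0.9,1.4,-0.01,0,0],[0,-0.8,1.3,-0.01,0,0],[0,-0.8,1.3,-0.01,0,0],[0,0,0,0,0,0],[0,0,0,0,0,0]])

```text
clock: 9.45
eef_pos: [0.4334, 0.4013, 0.0854]
ee_rot: [[0.179, 0.984, -0.001], [0.984, -0.179, -0.0], [-0.0, -0.001, -1.0]]
force: [-2.6, -1.0, 3.2]
opening: 0.0061
grasp_force: 49.5
```

>>> servo_tool(commands=[[0,0,0,0,0,0],[0,0,0,0,0,0],[0,0,0,0,0,0],[0,0,0,0,0,0],[0,0,-20,0,0,0],[0,0,-20,0,0,0],[0,0,-20,0,0,0]], claw=50)

```text
clock: 10.15
eef_pos: [0.4336, 0.4011, 0.1454]
ee_rot: [[0.18, 0.984, -0.001], [0.984, -0.18, -0.001], [-0.001, -0.001, -1.0]]
force: [0.2, 0.8, 0.6]
opening: 0.0502
grasp_force: 0.0
```

>>> servo_tool(commands=[[-20,4.1,0,0,0,0],[-20,4.1,0,0,0,0],[-20,4.1,0,0,0,0],[-20,4.1,0,0,0,0],[-20,4.1,0,0,0,0],[-20,4.1,0,0,0,0],[-20,4.1,0,0,0,0],[0,0,0,0,0,-0.083],[0,0,0,0,0,-0.083],[0,0,0,0,0,0]])

```text
clock: 11.15
eef_pos: [0.4367, 0.2577, 0.145]
ee_rot: [[0.015, 1.0, -0.001], [1.0, -0.015, -0.001], [-0.001, -0.001, -1.0]]
force: [-0.0, 0.4, 0.6]
opening: 0.0498
grasp_force: 0.0
```

```bash
python3 -c "
from h import *
need(.4367,.2573,.085,89)"
```

```text
t 11.15 p [0.4367 0.2577 0.145 ] now yaw 89.14 F [-0.03  0.41  0.64] open 0.0498
tool mm [-0.3  0.1 60. ] rotvec [-0.001  0.001  0.002] after turning: mm [-0.4  0.  60. ]
```

>>> servo_tool(commands=[[0,0,20,0,0,0],[0,0,20,0,0,0],[0,0,12,0,0,0],[0,0,8,0,0,0],[0,0,0,0,0,0]])

```text
clock: 11.65
eef_pos: [0.4361, 0.258, 0.0841]
ee_rot: [[0.015, 1.0, -0.003], [1.0, -0.015, -0.002], [-0.002, -0.003, -1.0]]
force: [0.2, -0.5, -0.1]
opening: 0.0501
grasp_force: 0.0
```

>>> servo_tool(commands=[[0,0,0,0,0,0],[0,0,0,0,0,0],[0,0,0,0,0,0],[0,0,0,0,0,0],[0,0,0,0,0,0],[0,0,0,0,0,0],[0,0,0,0,0,0]], claw=0)

```text
clock: 12.35
eef_pos: [0.437, 0.2586, 0.0859]
ee_rot: [[0.014, 1.0, 0.0], [1.0, -0.014, 0.0], [0.0, 0.0, -1.0]]
force: [-0.7, -1.2, 6.3]
opening: 0.0058
grasp_force: 49.0
```

>>> servo_tool(commands=[[0,1.7,-2.8,0.02,0,0],[0,1.7,-2.8,0.02,0,0],[0,1.7,-2.8,0.02,0,0],[0,1.7,-2.8,0.02,0,0],[0,1.7,-2.8,0.02,0,0],[0,1.7,-2.8,0.02,0,0],[0,0,0,0,0,0],[0,0,0,0,0,0],[0,0,0,0,0,0],[0,0,0,0,0,0]])

```text
clock: 13.35
eef_pos: [0.4476, 0.2581, 0.1012]
ee_rot: [[0.014, 0.993, -0.12], [1.0, -0.014, 0.001], [-0.001, -0.12, -0.993]]
force: [1.6, -0.4, -3.6]
opening: 0.0062
grasp_force: 49.0
```

```bash
python3 -c "
from h import *
weigh();print(spot('case_middle','side'))"
```

```text
t 13.75 F [ 0.59  0.1  -3.16] sd [0.7  0.42 0.37] M [ 0.003 -0.263  0.016] p [0.4476 0.2582 0.1013]
[(0.71, [0.4995, 0.2575, 0.0066]), (0.33, [0.496, 0.3896, 0.0005]), (0.31, [0.4305, 0.4017, 0.0782])]
```

>>> servo_tool(commands=[[0,-1.7,2.8,-0.02,0,0],[0,-1.7,2.8,-0.02,0,0],[0,-1.7,2.8,-0.02,0,0],[0,-1.7,2.8,-0.02,0,0],[0,-0.9,1.4,-0.01,0,0],[0,-0.9,1.4,-0.01,0,0],[0,-0.8,1.3,-0.01,0,0],[0,-0.8,1.3,-0.01,0,0],[0,0,0,0,0,0],[0,0,0,0,0,0]])

```text
clock: 14.8
eef_pos: [0.4362, 0.2583, 0.0859]
ee_rot: [[0.014, 1.0, -0.001], [1.0, -0.014, -0.001], [-0.001, -0.001, -1.0]]
force: [-4.0, -0.7, 4.6]
opening: 0.0059
grasp_force: 49.8
```

>>> servo_tool(commands=[[0,0,0,0,0,0],[0,0,0,0,0,0],[0,0,0,0,0,0],[0,0,0,0,0,0],[0,0,-20,0,0,0],[0,0,-20,0,0,0],[0,0,-20,0,0,0]], claw=50)

```text
clock: 15.5
eef_pos: [0.4364, 0.2583, 0.146]
ee_rot: [[0.014, 1.0, -0.001], [1.0, -0.014, -0.001], [-0.001, -0.001, -1.0]]
force: [0.2, 0.9, 0.1]
opening: 0.0499
grasp_force: 0.0
```

>>> servo_tool(commands=[[-20,6,0,0,0,0],[-20,6,0,0,0,0],[-20,6,0,0,0,0],[-20,6,0,0,0,0],[-20,6,0,0,0,0],[-20,6,0,0,0,0],[-20,6,0,0,0,0],[-8,2,0,0,0,-0.06],[0,0,0,0,0,-0.06],[0,0,0,0,0,0]])

```text
clock: 16.5
eef_pos: [0.4784, 0.1094, 0.1455]
ee_rot: [[-0.105, 0.995, -0.001], [0.995, 0.105, -0.001], [-0.001, -0.001, -1.0]]
force: [-0.1, -0.5, -0.1]
opening: 0.0499
grasp_force: 0.0
```

```bash
python3 -c "
from h import *
need(.479,.109,.085,96)"
```

```text
t 16.5 p [0.4784 0.1094 0.1455] now yaw 96.01 F [-0.06 -0.53 -0.14] open 0.0499
tool mm [-0.4  0.6 60.5] rotvec [-0.001  0.001  0.   ] after turning: mm [-0.4  0.5 60.5]
```

>>> servo_tool(commands=[[0,0,20,0,0,0],[0,0,20,0,0,0],[0,0,12,0,0,0],[0,0,8,0,0,0],[0,0,0,0,0,0]])

```text
clock: 17.0
eef_pos: [0.4776, 0.1097, 0.0846]
ee_rot: [[-0.105, 0.994, -0.003], [0.994, 0.105, -0.001], [-0.001, -0.003, -1.0]]
force: [-0.1, 0.1, 0.4]
opening: 0.0498
grasp_force: 0.0
```

>>> servo_tool(commands=[[0,0,0,0,0,0],[0,0,0,0,0,0],[0,0,0,0,0,0],[0,0,0,0,0,0],[0,0,0,0,0,0],[0,0,0,0,0,0],[0,0,0,0,0,0]], claw=0)

```text
clock: 17.7
eef_pos: [0.4791, 0.11, 0.0864]
ee_rot: [[-0.106, 0.994, 0.001], [0.994, 0.106, -0.0], [-0.0, 0.001, -1.0]]
force: [2.4, 2.3, 6.4]
opening: 0.0061
grasp_force: 48.9
```

>>> servo_tool(commands=[[0,1.7,-2.8,0.02,0,0],[0,1.7,-2.8,0.02,0,0],[0,1.7,-2.8,0.02,0,0],[0,1.7,-2.8,0.02,0,0],[0,1.7,-2.8,0.02,0,0],[0,1.7,-2.8,0.02,0,0],[0,0,0,0,0,0],[0,0,0,0,0,0],[0,0,0,0,0,0],[0,0,0,0,0,0]])

```text
clock: 18.7
eef_pos: [0.4895, 0.1109, 0.1017]
ee_rot: [[-0.105, 0.987, -0.119], [0.994, 0.104, -0.013], [-0.001, -0.12, -0.993]]
force: [0.7, 1.3, -5.8]
opening: 0.0062
grasp_force: 49.0
```

```bash
python3 -c "
from h import *
weigh();print(spot('case_right','side'))"
```

```text
t 19.1 F [ 1.45  0.74 -5.98] sd [0.34 0.46 0.27] M [ 0.147 -0.488  0.051] p [0.4893 0.1109 0.1018]
[(0.59, [0.4282, 0.3994, 0.0788]), (0.57, [0.5415, 0.1147, 0.0087])]
```

The right case pulls about 6 N against about 3 N for each of the others, so the right one is full. I'll lower it, release, and turn for the mid grip.

>>> servo_tool(commands=[[0,-1.7,2.8,-0.02,0,0],[0,-1.7,2.8,-0.02,0,0],[0,-1.7,2.8,-0.02,0,0],[0,-1.7,2.8,-0.02,0,0],[0,-0.9,1.4,-0.01,0,0],[0,-0.9,1.4,-0.01,0,0],[0,-0.8,1.3,-0.01,0,0],[0,-0.8,1.3,-0.01,0,0],[0,0,0,0,0,0],[0,0,0,0,0,0]])

```text
clock: 20.15
eef_pos: [0.4777, 0.1097, 0.0864]
ee_rot: [[-0.105, 0.994, -0.001], [0.994, 0.105, -0.001], [-0.001, -0.001, -1.0]]
force: [-3.4, -0.5, 3.7]
opening: 0.0057
grasp_force: 50.0
```

>>> servo_tool(commands=[[0,0,0,0,0,0],[0,0,0,0,0,0],[0,0,0,0,0,0],[0,0,0,0,0,0],[0,0,-20,0,0,0],[0,0,-20,0,0,0],[0,0,-20,0,0,0],[0,0,-15,0,0,0]], claw=50)

```text
clock: 20.95
eef_pos: [0.4784, 0.1098, 0.1622]
ee_rot: [[-0.105, 0.994, 0.0], [0.994, 0.105, -0.001], [-0.001, 0.0, -1.0]]
force: [-0.3, 0.7, 1.0]
opening: 0.0504
grasp_force: 0.0
```

>>> servo_tool(commands=[[0,15.5,0,0,0,0],[0,15.5,0,0,0,0],[0,15.5,0,0,0,0],[0,15.5,0,0,0,0],[0,0,0,0,0,-0.12],[0,0,0,0,0,-0.12],[0,0,0,0,0,-0.12],[0,0,0,0,0,-0.12],[0,0,0,0,0,-0.12],[0,0,0,0,0,-0.12],[0,0,0,0,0,-0.12],[0,0,0,0,0,-0.12]], claw=85)

```text
clock: 22.15
eef_pos: [0.5398, 0.1163, 0.1608]
ee_rot: [[-0.877, 0.48, -0.001], [0.48, 0.877, -0.001], [0.001, -0.001, -1.0]]
force: [0.0, -0.3, -0.1]
opening: 0.0849
grasp_force: 0.0
```

>>> servo_tool(commands=[[0,0,0,0,0,-0.12],[0,0,0,0,0,-0.12],[0,0,0,0,0,-0.12],[0,0,0,0,0,-0.12],[0,0,0,0,0,-0.12],[0,0,0,0,0,0],[0,0,0,0,0,0]])

```text
clock: 22.85
eef_pos: [0.5397, 0.1163, 0.1608]
ee_rot: [[-0.996, -0.092, -0.001], [-0.092, 0.996, -0.001], [0.001, -0.001, -1.0]]
force: [-0.6, 0.1, -0.2]
opening: 0.0848
grasp_force: 0.0
```

```bash
python3 - <<'E'
from h import *
print(arm.get_obs()["qpos"])
for c in("top","side"):
    im=arm.snapshot(c);cv2.imwrite(f"pics/{c}3.png",im)
    print(c,spot("case_right","%s"%c),spot("case_right_mid",c),spot("case_right_handle",c))
need(.541,.1155,.045,186)
E
```

```text
[ 2.12467966e-01  1.92764153e-01 -1.63129118e-01  1.21611581e+00
 -5.73684164e-04  1.20483664e-01]
top [] [] []
side [(0.71, [0.4504, -0.1711, -0.0063]), (0.67, [0.6633, -0.2152, -0.0027]), (0.61, [0.5386, 0.117, -0.003])] [(0.71, [0.5407, 0.1163, 0.0256])] [(0.6, [0.4778, 0.1117, 0.0767]), (0.32, [0.4309, 0.2544, 0.0833])]
t 23.25 p [0.5396 0.1162 0.1608] now yaw -174.59 F [ 0.9  -0.07 -0.19] open 0.085
tool mm [ -1.4  -0.8 115.8] rotvec [-0.001 -0.001 -0.01 ] after turning: mm [ -1.3  -0.9 115.8]
```

View pics/side3.png

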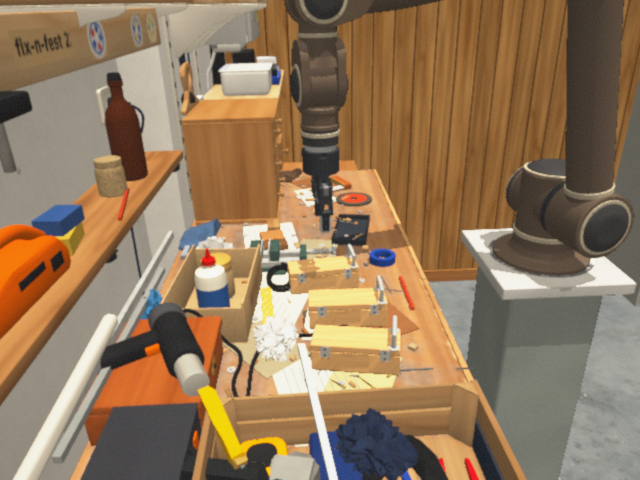

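The side picture shows all three cases standing flat. The gripper is above the right case, whose lid is at about (322,265) and handle at (357,262).

>>> servo_tool(commands=[[-1,0,20,0,0,-0.01],[0,0,20,0,0,0],[0,0,20,0,0,0],[0,0,20,0,0,0],[0,0,15,0,0,0],[0,0,15,0,0,0],[0,0,10,0,0,0],[0,0,0,0,0,0]])

```text
clock: 24.05
eef_pos: [0.5395, 0.1161, 0.0395]
ee_rot: [[-0.995, -0.104, -0.004], [-0.104, 0.995, -0.001], [0.004, -0.001, -1.0]]
force: [-0.8, -0.1, 0.8]
opening: 0.0855
grasp_force: 0.0
```

>>> servo_tool(commands=[[0,0,0,0,0,0],[0,0,0,0,0,0],[0,0,0,0,0,0],[0,0,0,0,0,0],[0,0,0,0,0,0],[0,0,0,0,0,0],[0,0,0,0,0,0]], claw=40, newtons=60)

```text
clock: 24.75
eef_pos: [0.5413, 0.1161, 0.0421]
ee_rot: [[-0.995, -0.104, 0.001], [-0.104, 0.995, -0.001], [-0.001, -0.001, -1.0]]
force: [-1.3, -2.9, 6.1]
opening: 0.0592
grasp_force: 69.0
```

>>> servo_tool(commands=[[0,0,-3,0,0,0],[0,0,-5,0,0,0],[0,0,-12,0,0,0],[0,0,-20,0,0,0],[0,0,-20,0,0,0],[0,0,-20,0,0,0],[0,0,-15,0,0,0],[0,0,-5,0,0,0],[0,0,0,0,0,0]], newtons=80)

```text
clock: 25.65
eef_pos: [0.5409, 0.1165, 0.1415]
ee_rot: [[-0.995, -0.105, -0.0], [-0.105, 0.995, -0.0], [0.0, -0.0, -1.0]]
force: [0.0, 0.4, -9.5]
opening: 0.0588
grasp_force: 88.3
```

```bash
python3 - <<'E'
from h import *
need(.451,-.172,.142,260)
cv2.imwrite("pics/s4.png",arm.snapshot("side")[150:400,200:460].repeat(2,0).repeat(2,1))
print(spot("case_right","side"),spot("case_right_handle","side"))
E
```

```text
t 25.65 p [0.5409 0.1165 0.1415] now yaw -173.99 F [ 0.04  0.37 -9.48] open 0.0588
tool mm [ 119.6 -277.5   -0.3] rotvec [-0.    -0.    -1.291] after turning: mm [299.7  38.4  -0.5]
[(0.57, [0.5404, 0.1164, 0.0966])] [(0.78, [0.4795, 0.1098, 0.1754])]
```

View pics/s4.png

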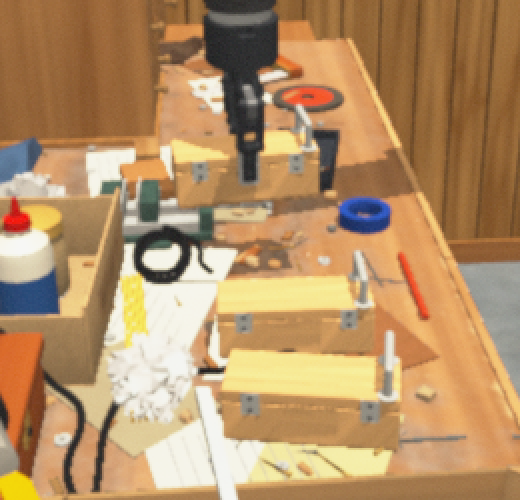

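The crop shows the case held level at crop pixel (245,165), and the force reads about 9.5 N. The other two cases are standing still.

>>> servo_tool(commands=[[4,-9,0,0,0,0],[8,-18.5,0,0,0,0],[8,-18.5,0,0,0,0],[8,-18.5,0,0,0,0],[8,-18.5,0,0,0,0],[8,-18.5,0,0,0,0],[8,-18.5,0,0,0,0],[8,-18.5,0,0,0,0],[8,-18.5,0,0,0,0],[8,-18.5,0,0,0,0],[8,-18.5,0,0,0,0],[8,-18.5,0,0,0,0]])

```text
clock: 27.0
eef_pos: [0.4701, -0.1058, 0.1405]
ee_rot: [[-0.995, -0.104, -0.002], [-0.104, 0.995, -0.001], [0.002, -0.001, -1.0]]
force: [0.0, -0.4, -8.7]
opening: 0.0588
grasp_force: 88.3
```

>>> servo_tool(commands=[[8,-18.5,0,0,0,0],[8,-18.5,0,0,0,0],[8,-18.5,0,0,0,0],[4,-9,0,0,0,0],[0,0,0,0,0,-0.06],[0,0,0,0,0,-0.1],[0,0,0,0,0,-0.1],[0,0,0,0,0,-0.1],[0,0,0,0,0,-0.1],[0,0,0,0,0,-0.1],[0,0,0,0,0,-0.1],[0,0,0,0,0,-0.1]])

```text
clock: 28.2
eef_pos: [0.4497, -0.1715, 0.1407]
ee_rot: [[-0.646, -0.764, -0.002], [-0.764, 0.646, -0.0], [0.001, 0.001, -1.0]]
force: [0.4, 0.3, -7.9]
opening: 0.0592
grasp_force: 88.3
```

>>> servo_tool(commands=[[0,0,0,0,0,-0.1],[0,0,0,0,0,-0.1],[0,0,0,0,0,-0.1],[0,0,0,0,0,-0.1],[0,0,0,0,0,-0.1],[0,0,0,0,0,-0.03],[0,0,0,0,0,0],[0,0,0,0,0,0]])

```text
clock: 29.0
eef_pos: [0.4501, -0.1717, 0.141]
ee_rot: [[-0.177, -0.984, -0.001], [-0.984, 0.177, -0.001], [0.001, 0.001, -1.0]]
force: [0.0, -0.8, -8.0]
opening: 0.0593
grasp_force: 88.3
```

```bash
python3 - <<'E'
from h import *
print(arm.get_obs()["qpos"].round(2) if hasattr(arm.get_obs()["qpos"],"round") else arm.get_obs()["qpos"])
cv2.imwrite("pics/t5.png",arm.snapshot("top")[170:330,330:540].repeat(3,0).repeat(3,1))
arm.snapshot("side")
for c in("top","side"): print(spot("case_right",c),spot("case_right_handle",c),spot("low_tray",c))
need(.451,-.171,.05,260)
E
```

```text
[-0.36  0.07 -0.35  1.15 -0.   -1.76]
[(0.92, [0.4422, -0.1765, 0.0993])] [] [(0.66, [0.5002, 0.3905, 0.0235]), (0.36, [0.4957, 0.3864, -0.002])]
[(0.77, [0.4491, -0.171, 0.0982]), (0.18, [0.6518, 0.2578, -0.001])] [(0.61, [0.4405, -0.2328, 0.175]), (0.36, [0.6521, 0.2579, -0.0029])] [(0.25, [0.447, -0.1744, 0.1256])]
t 29.4 p [ 0.4502 -0.1717  0.1412] now yaw -100.1 F [-0.59 -0.3  -8.27] open 0.059
tool mm [-0.9 -0.7 91.2] rotvec [ 0.001 -0.001 -0.002] after turning: mm [-0.8 -0.6 91.2]
```

View pics/t5.png

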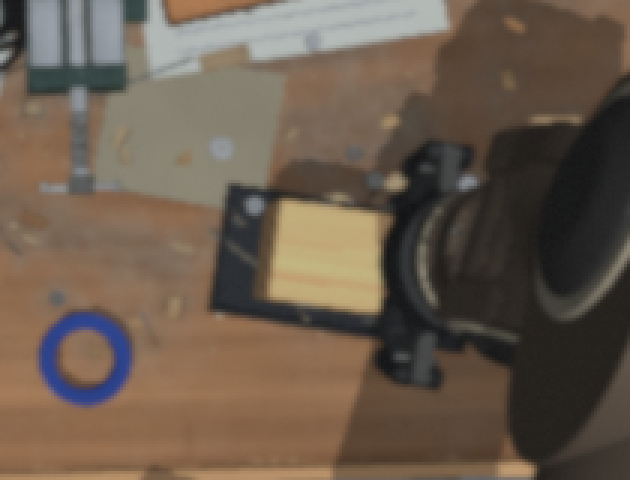

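The crop shows the held case over the tray. The tray's long edge runs from (212,308) to (378,335), and the case is parallel to it within about 2°. I'll descend now.

>>> servo_tool(commands=[[-0.8,-0.6,10,0,0,0.02],[0,0,15,0,0,0],[0,0,15,0,0,0],[0,0,12,0,0,0],[0,0,10,0,0,0],[0,0,8,0,0,0],[0,0,6,0,0,0],[0,0,5,0,0,0],[0,0,3,0,0,0],[0,0,0,0,0,0],[0,0,0,0,0,0]])

```text
clock: 30.5
eef_pos: [0.4511, -0.1712, 0.0575]
ee_rot: [[-0.195, -0.981, -0.001], [-0.981, 0.195, -0.001], [0.001, 0.0, -1.0]]
force: [-0.2, 1.0, -8.5]
opening: 0.059
grasp_force: 88.6
```

```bash
python3 - <<'E'
from h import *
need(.451,-.171,.045,259)
im=arm.snapshot("side");cv2.imwrite("pics/s6.png",cv2.resize(im[190:270,290:410],None,fx=5,fy=5))
print(spot("case_right","side"),spot("case_right_handle","side"))
E
```

```text
t 30.5 p [ 0.4511 -0.1712  0.0575] now yaw -101.24 F [-0.16  1.03 -8.49] open 0.059
tool mm [-0.2  0.1 12.5] rotvec [ 0.    -0.001 -0.004] after turning: mm [-0.2  0.1 12.5]
[(0.85, [0.4487, -0.1705, 0.014])] [(0.61, [0.4414, -0.233, 0.0904])]
```

View pics/s6.png

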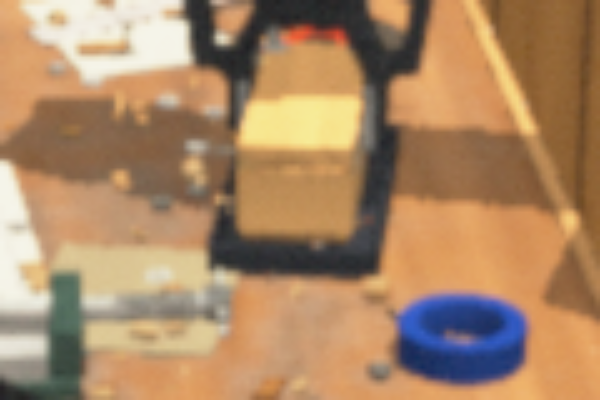

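The crop shows the case centred over the tray, its base at (300,235) inside the rim, whose near edge is at (295,265). I'll lower it slowly.

>>> servo_tool(commands=[[0,0,3,0,0,0],[0,0,3,0,0,0],[0,0,2,0,0,0],[0,0,1.5,0,0,0],[0,0,1,0,0,0],[0,0,1,0,0,0],[0,0,0,0,0,0]])

```text
clock: 31.35
eef_pos: [0.4508, -0.1711, 0.0455]
ee_rot: [[-0.195, -0.981, -0.001], [-0.981, 0.195, -0.001], [0.001, 0.001, -1.0]]
force: [-0.6, 0.3, -8.8]
opening: 0.0591
grasp_force: 88.6
```

>>> servo_tool(commands=[[0,0,0.7,0,0,0],[0,0,0.7,0,0,0],[0,0,0,0,0,0]])

```text
clock: 31.65
eef_pos: [0.4509, -0.1712, 0.0452]
ee_rot: [[-0.195, -0.981, -0.0], [-0.981, 0.195, -0.001], [0.001, 0.0, -1.0]]
force: [-4.8, 0.5, 4.0]
opening: 0.0589
grasp_force: 89.7
```

>>> servo_tool(commands=[[0,0,0.7,0,0,0],[0,0,0,0,0,0]])

```text
clock: 31.85
eef_pos: [0.4509, -0.1712, 0.0452]
ee_rot: [[-0.195, -0.981, -0.0], [-0.981, 0.195, -0.001], [0.001, -0.0, -1.0]]
force: [-7.6, 2.9, 10.4]
opening: 0.0587
grasp_force: 90.8
```

Contact: the case is on the tray floor. I'll back off slightly, release and rise.

>>> servo_tool(commands=[[0,0,-0.7,0,0,0],[0,0,0,0,0,0]])

```text
clock: 32.05
eef_pos: [0.4509, -0.1711, 0.0452]
ee_rot: [[-0.195, -0.981, -0.0], [-0.981, 0.195, -0.001], [0.001, 0.0, -1.0]]
force: [-5.6, 0.5, 6.0]
opening: 0.0588
grasp_force: 90.0
```

>>> servo_tool(commands=[[0,0,0,0,0,0],[0,0,0,0,0,0],[0,0,0,0,0,0],[0,0,0,0,0,0],[0,0,0,0,0,0]], claw=82)

```text
clock: 32.55
eef_pos: [0.4511, -0.1711, 0.0443]
ee_rot: [[-0.195, -0.981, -0.001], [-0.981, 0.195, -0.001], [0.001, 0.001, -1.0]]
force: [-0.3, -0.8, 0.7]
opening: 0.0818
grasp_force: 0.0
```

>>> servo_tool(commands=[[0,0,-8,0,0,0],[0,0,-15,0,0,0],[0,0,-20,0,0,0],[0,0,-20,0,0,0],[0,0,-20,0,0,0],[0,0,-20,0,0,0],[0,0,-20,0,0,0],[0,0,-10,0,0,0],[0,0,0,0,0,0],[0,0,0,0,0,0]])

```text
clock: 33.55
eef_pos: [0.4509, -0.1709, 0.1768]
ee_rot: [[-0.195, -0.981, -0.001], [-0.981, 0.195, -0.001], [0.001, 0.001, -1.0]]
force: [0.2, 1.3, -0.8]
opening: 0.0823
grasp_force: 0.0
```

```bash
python3 - <<'E'
from h import *
im=arm.snapshot("side");cv2.imwrite("pics/s7.png",im[170:420,200:460].repeat(2,0).repeat(2,1))
for t in("case_right","case_middle","case_left"): print(t,spot(t,"side"))
o=arm.get_obs();print(o["clock"],o["eef_pos"],o["force"])
E
```

```text
case_right [(0.67, [0.4538, -0.171, 0.002]), (0.32, [0.4341, 0.2535, 0.084])]
case_middle [(0.66, [0.5004, 0.2569, 0.0037])]
case_left [(0.84, [0.4977, 0.387, 0.0016]), (0.48, [0.4509, -0.1703, -0.0047])]
33.75 [ 0.45049409 -0.170801    0.17626413] [-0.1610268   0.18919835  0.06370759]
```

View pics/s7.png

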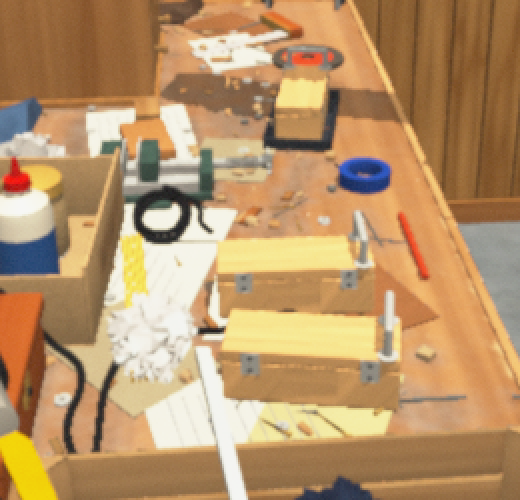

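The crop shows the full case sitting flat inside the tray at (300,115), the two empty cases standing in place, and the gripper clear of everything.

```bash
python3 -c "
from bench import arm
print(arm.finish_job())"
```

```text
the job is handed in; nothing more can be done
None
```

I weighed all three cases left to right; the right one was full (about 6 N at its handle against 3 N for the others), so it now lies flat in the low tray, the two empty ones stand where they were, and the job is handed in.

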